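# Run the billiard-ball polisher: set the dial, hold the dead-man paddle

### The arm

A 6-joint arm with a two-finger parallel gripper is mounted at the origin on the work surface. World frame = base frame: x ahead of the robot, y to its left, z up, the work surface at z = 0. Lengths are in m, angles in rad, forces in N, time in s.
With the tool pointing down it reaches from about 0.375 to 0.9 m from the base axis. Payload 3.1 kg.
Tool frame: the origin (TCP) lies midway between the tips of the shut fingers; the grasp point (between the pads) lies 19 mm behind it (ctrl.hold_point_z is the distance from the TCP to the grasp point, in m); z points along the fingers, y is the line along which they close (so a half turn about z gives the same grasp; the last joint's range is limited). The gripper opens to 87 mm and grips with 3 to 60 N. Pads are 19 mm wide; open, the fingers measure 117 mm over their backs; the gripper's body (75 mm by 190 mm) begins 51 mm behind the grasp point.
Start: joints at [1.044, 0.527, 1.433, -0, 1.181, -0.178], TCP at [0.214, 0.587, 0.223] pointing down, gripper open.
Joint ranges: [-3.08, 3.08], [-0.75, 2.2], [0.22, 2.44], [-1.43, 4.57], [0, 2.65], [-2.85, 2.85]. Speed limits (rad/s): [2.79, 2.79, 3.14, 3.14, 3.14, 3.14].

### API

Orientations are given as a unit quaternion [w, x, y, z].
In Python, from workcell import telemetry, eyes, ctrl gives the robot as it stands.
- The arm moves only by the shell command python3 -m handwheel 'ROWS' [FORCE]. ROWS is JSON, a list of rows, each a list of 3 entries, a list of its own where there are three numbers: the shift along the tool's x, y, z in mm, then the turn, a rotation vector about the tool's x, y, z in units of 8 degrees (1.0 is 8 degrees), then the finger opening in mm, from 0 to 87. A call has 1 to 12 rows; each row is the pose to reach, as a shift and turn from the pose commanded when the call began, along the tool's axes at that moment; what a row does not reach only later rows make up. A row lasts 1/10 s, in which the tool goes at most 50 mm and 8.59 degrees, less where a joint would pass 70% of its speed; a pose out of reach is approached as far as the arm can. A call with a gripper value outside its range is refused whole. The fingers move at their own pace and stop on an object; FORCE is the grip in N (left out, the last holds). Time passes only in rows, so rows that repeat a pose let the fingers close. It gives the time, the measured TCP pose, the force, the opening and the grip force at its end, in the units of the state.
- telemetry.state(): the state, without advancing time (a new reading comes with each control period).
- eyes.read_camera(name): name is "side" or "top" or "wrist"; returns a dict with "frame" (420x560x3 uint8, red, green, blue), "camera_matrix" (3x3 intrinsics, pixels), "extrinsics" (4x4, takes a point from world to camera coordinates); the wrist camera has in their place "tool_from_camera" (4x4, takes a point from camera to tool coordinates, whose origin is the TCP and whose axes are the flange's). Camera axes: x right, y down, z forward; pixel columns grow to the right and rows downward; lengths in m; the calibration is good to about 2 mm. The wrist camera is an equidistant fisheye: a pixel r from the principal point sees the ray r / f radians off the axis. A picture is of the moment at which its call begins: read the wrist's pose just before it. There is no depth.
- ctrl.job_done(): hands the job in; it is judged then, once.
Trained networks look in the newest picture that a camera, given by its name, has taken for a name from the list of things; names that differ only in an ending like _2 or _b are one class to them, and where a whole thing is asked for, a point or a joint stands for the part that bears it (a point fixed in the world has none). Each returns a list of dicts, best first, with "confidence" (0 to 1); they miss things now and then, are a little off and sometimes report something else, mostly with a low value. They report only what shows in the picture. A call takes as long as a camera call. They do not tell look-alikes from the thing itself.
- eyes.recognise(camera, query): "box" ([centre column, centre row, width, height] in pixels, round what is visible of it).
- eyes.regions_of(camera, query): "pixels" (420x560 bool, what is visible of it) and "box" ([centre column, centre row, width, height] in pixels, round what is visible of it).
- eyes.place_of(camera, query): "centre" ([column, row] in pixels: a listed point, or the origin of a listed thing).
The state is a dict: "clock": time; "qpos": joint angles; "qd": joint speeds; "joint_torque": joint torques, N m; "tcp_pos": TCP position; "tool_rot": TCP orientation; "ft_force": force on the tool from outside, world axes, zero at the start; "moment": the same for the moment, N m; "width": opening from 0.0 (shut) to 1.0 (fully open); "gripper_force": force on a finger pad.
Only numpy, scipy, OpenCV 4.12 (cv2) and the standard library are available. Lean on these libraries where they do the work, as an engineer would, in place of code of your own. Each camera call takes 0.05 s, during which the arm holds its last target. There are 200 camera calls.

### The job

Run the ball polisher: turn its dial clockwise until the white pointer stands on the green mark, then push the orange dead-man paddle about half way down (25 mm of its 50 mm of travel, where it lies level) with the fingers and finish while still holding it there. Never push the paddle past three quarters of its travel, because that trips the emergency stop. Leave the dial on its mark, and leave the polish bottle, the chalk cube and the brush where they are.

Things in the scene. Friction and masses are not known exactly. Their poses are not given: they have to be found in the camera images.
- polisher: Fixed ball polisher: black flat case 250 x 400 mm (x, y), its top 75 mm above the table. Origin at the centre of its underside. At its +y side a turntable with six coloured balls (tops 140 mm above the table, none nearer than 105 mm to the dial's axis; the turntable disc, 87 mm above the table, comes to 75 mm from it); at its -y side, 115 mm from the origin, the dial.
- dial (a joint): Angle of the dial, 0 to 4.7 rad; grows as the dial turns clockwise seen from above. Light friction (0.05 N m), stays where it is left.
- dial_grip (a point): On the dial's upright axis, 109 mm above the table, the height to grip. The dial is a black bar 50 mm long (its x axis), 14 mm wide (its y axis) and standing to 121 mm above the table, on a 52 mm disc whose top is 89 mm above the table. The white pointer points along -x of this frame, which turns with the dial.
- dial_pointer (a point): Tip of the dial's white pointer, 37 mm from the dial's axis; it turns with the dial.
- green_mark (a point): The place of the pointer tip when the dial is set: on the green mark (a strip 7 mm wide and 20 mm long, lying radially on the scale around the dial), 37 mm from the dial's axis. The mark is fixed; seen clockwise from above it lies 0.8 to 2.8 rad past the pointer at the start.
- paddle (a joint): Angle of the dead-man paddle, 0 (at rest, up) to 0.40 rad (bottom), grows as it is pressed down. 0.20 is half way: the paddle is level. A spring returns it; pressing at the pad takes about 3 N at first, 5.5 N half way, 8 N at the bottom.
- paddle_pad (a point): Centre of the top face of the orange pad, 56 mm along the arm, 64 mm wide and 14 mm thick, at the end of the paddle: 107 mm above the table at rest, 82 mm half way, 57 mm at the bottom. A thin grey gauge post with a green band (half way) and a red band below stands beside it at its +y side, 43 mm from the middle, 110 mm above the table.
- paddle_hinge (a point): On the paddle's level hinge axis, 75 mm above the table. The pad's middle lies 125 mm from it; at rest the arm rises 0.2 rad from the hinge to the pad.
- paddle_base: Fixed grey base of the paddle, 200 x 90 mm (x, y), 30 mm high, with the hinge at its +x end and the pad towards -x. Origin on its underside, 50 mm from the hinge.
- polish: Bystander: white polish bottle with a blue label and red cap, 54 mm across, 140 mm tall, standing loose beyond the polisher. Origin at the centre of its underside.
- chalk: Bystander: blue chalk cube, 23 mm, loose beside the paddle base. Origin at the centre of its underside.
- brush: Bystander: small hand brush, 130 mm long, lying loose in front of the ball tray.
- ball_tray: Fixed wooden tray 90 x 140 mm with two balls, tops 73 mm above the table; it lies on the other side of the polisher from the paddle. Origin at the centre of its underside.
There are look-alikes about, which are no part of the job. What is meant by the paddle_base is not purple, and is the larger of those in its own colour.

How it is judged:
By the outcome, as a careful person would: the job done as asked, in the order asked, and still so for the second after the job is handed in, while the arm keeps its last pose, push and grip.
It also fails if it takes over 64 s, if anything falls off the work surface, if the arm or the gripper's body presses on something with over 40 N, if the wrist force passes 120 N, or if a joint passes its speed limit or range.

## Working session

There is one attempt and no reset: what is moved stays moved. The work goes in short steps, Python scripts to look and compute and a shell command to move; the robot and the scene stay as the last step left them, time stands still between calls to the robot, and variables do not carry over. Pictures are saved under pics/ and viewed, at most 10 in all, crops included, and the job is handed in when it is done.

```bash
mkdir -p pics; ls
python3 - <<'E'
from workcell import telemetry, eyes, ctrl
import cv2,numpy as np
ims=[]
for c in("top","side"):
    d=eyes.read_camera(c); cv2.imwrite(f"pics/{c}0.png",cv2.cvtColor(d["frame"],cv2.COLOR_RGB2BGR))
    np.savez(f"{c}.npz",K=d["camera_matrix"],T=d["extrinsics"]); print(c,d["camera_matrix"].tolist(),np.round(d["extrinsics"],3).tolist())
    for q in("polisher","dial_grip","dial_pointer","green_mark","paddle_pad","paddle_hinge","paddle_base","polish","chalk","brush"):
        print(q,[(np.round(r["centre"]).tolist(),round(r["confidence"],2)) for r in eyes.place_of(c,q)][:4])
s=telemetry.state();print(s["tcp_pos"],s["tool_rot"],s["clock"])
E
```

```text
pics
top [[472.05833385786383, 0.0, 288.37692622086456], [0.0, 472.05833385786383, 208.95849870482039], [0.0, 0.0, 1.0]] [[0.008, -1.0, -0.004, 0.064], [-0.991, -0.007, -0.131, 0.558], [0.131, 0.005, -0.991, 1.274], [0.0, 0.0, 0.0, 1.0]]
polisher [([318.0, 208.0], 0.59)]
dial_grip [([364.0, 211.0], 0.87)]
dial_pointer [([350.0, 224.0], 0.6)]
green_mark []
paddle_pad [([169.0, 145.0], 0.92), ([171.0, 243.0], 0.79), ([108.0, 225.0], 0.74)]
paddle_hinge [([118.0, 197.0], 0.86), ([161.0, 110.0], 0.8), ([174.0, 197.0], 0.72)]
paddle_base [([120.0, 211.0], 0.91), ([170.0, 131.0], 0.91), ([179.0, 220.0], 0.79), ([436.0, 270.0], 0.58)]
polish [([301.0, 138.0], 0.75)]
chalk [([178.0, 276.0], 0.62)]
brush [([436.0, 266.0], 0.72)]
side [[520.6227898198807, 0.0, 275.6184363591665], [0.0, 520.6227898198807, 212.914397438753], [0.0, 0.0, 1.0]] [[0.755, -0.656, -0.011, -0.412], [-0.327, -0.362, -0.873, 0.285], [0.568, 0.663, -0.487, 1.438], [0.0, 0.0, 0.0, 1.0]]
polisher [([286.0, 243.0], 0.94)]
dial_grip [([303.0, 232.0], 0.55), ([313.0, 218.0], 0.48)]
dial_pointer [([292.0, 240.0], 0.62)]
green_mark [([316.0, 218.0], 0.26)]
paddle_pad [([194.0, 188.0], 0.56), ([180.0, 177.0], 0.43)]
paddle_hinge [([195.0, 174.0], 0.65), ([258.0, 162.0], 0.55), ([220.0, 185.0], 0.52)]
paddle_base [([187.0, 187.0], 0.83), ([257.0, 183.0], 0.82), ([210.0, 206.0], 0.75)]
polish [([316.0, 215.0], 0.73)]
chalk [([322.0, 312.0], 0.66), ([170.0, 223.0], 0.46)]
brush [([318.0, 312.0], 0.67), ([288.0, 240.0], 0.4)]
[0.21356131 0.58733363 0.22255003] [ 9.51091605e-06  1.73503163e-01  9.84833312e-01 -1.98862910e-05] 1.1
```

View pics/top0.png

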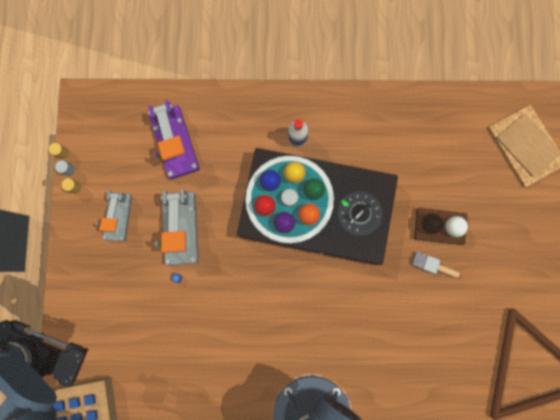

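View pics/side0.png

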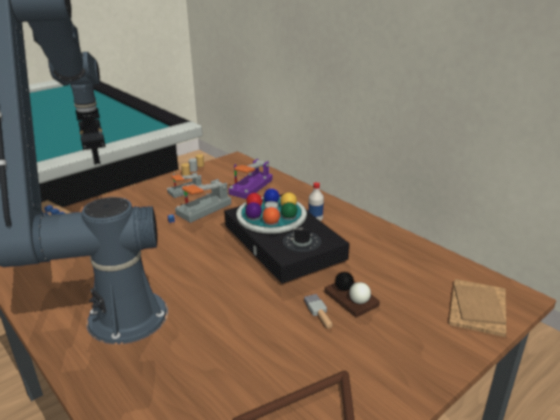

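The top view has three paddle bases: purple at (172,140), small grey at (116,217) and large grey at (180,228). The large grey one fits, being not purple and the larger of the greys. The dial is at (360,213), with the green mark near (345,203). I'll confirm both in one crop.

```bash
cat > h.py <<'E'
import numpy as np, cv2
from scipy.spatial.transform import Rotation as R
from workcell import telemetry, eyes, ctrl
def ray2z(c,px,z):
    d=np.load(c+".npz");K,T=d["K"],d["T"];Ri=T[:3,:3].T;o=-Ri@T[:3,3]
    v=Ri@np.linalg.solve(K,[px[0],px[1],1.]);return o+v*(z-o[2])/v[2]
def rot(s): return R.from_quat(np.roll(s["tool_rot"],-1))
def wrist():
    s=telemetry.state();d=eyes.read_camera("wrist");return s,d
def wray(s,d,px,z):
    K=np.array(d["camera_matrix"]);a=(np.array(px,float)-K[:2,2])/K[0,0];r=np.hypot(*a)
    v=np.r_[a/r*np.sin(r),np.cos(r)] if r>1e-9 else np.array([0,0,1.])
    M=np.array(d["tool_from_camera"]);Rt=rot(s).as_matrix();o=s["tcp_pos"]+Rt@M[:3,3];v=Rt@M[:3,:3]@v
    return o+v*(z-o[2])/v[2]
def delta(s,p): # world target of TCP -> tool shift mm
    return np.round(rot(s).inv().apply(np.array(p)-s["tcp_pos"])*1000,1)
E
python3 - <<'E'
from h import *
im=cv2.imread("pics/top0.png")
a=cv2.resize(im[160:290,85:225],None,fx=2.8,fy=2.8,interpolation=2);b=cv2.resize(im[160:290,310:450],None,fx=2.8,fy=2.8,interpolation=2)
cv2.imwrite("pics/c1.png",np.hstack([a,b]))
for n,p,z in(("dial",(360.5,213),.089),("dialtop",(364,211),.109),("pointer",(350,224),.085),("green",(345,203),.078),("pad",(171,243),.107),("hinge",(174,197),.075),("base",(179,220),0),("pol",(318,208),0)):print(n,ray2z("top",p,z).round(3))
s=telemetry.state();print(rot(s).as_matrix().round(2).tolist())
E
```

```text
dial [ 0.541 -0.125  0.089]
dialtop [ 0.544 -0.131  0.109]
pointer [ 0.512 -0.097  0.085]
green [ 0.569 -0.085  0.078]
pad [0.457 0.372 0.107]
hinge [0.583 0.377 0.075]
base [0.529 0.379 0.   ]
pol [ 0.566 -0.017  0.   ]
[[-0.94, 0.34, 0.0], [0.34, 0.94, -0.0], [-0.0, -0.0, -1.0]]
```

View pics/c1.png

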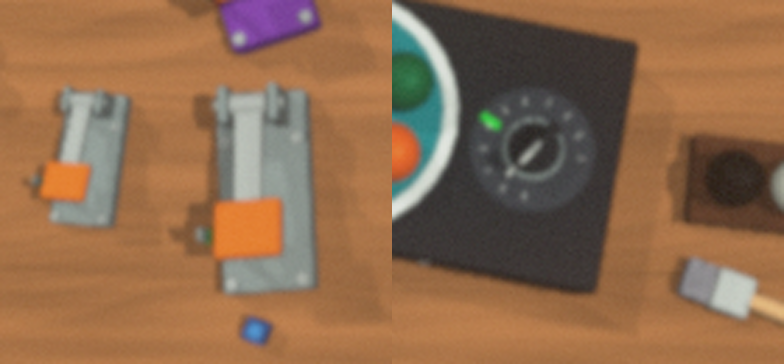

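The crop confirms the large grey base, with its orange pad at crop (248,228) and a gauge post at its left (+y). The dial's pointer points lower-left (+y, −x) and the green mark is at the upper left, about 78° clockwise from it. I'll move above the dial.

```bash
python3 -m handwheel '[[[-551,-557,0],[0,0,3.1],40],[[-551,-557,0],[0,0,3.1],40],[[-551,-557,0],[0,0,3.1],40],[[-551,-557,0],[0,0,3.1],40],[[-551,-557,0],[0,0,3.1],40],[[-551,-557,0],[0,0,3.1],40],[[-551,-557,0],[0,0,3.1],40],[[-551,-557,0],[0,0,3.1],40],[[-551,-557,0],[0,0,3.1],40],[[-551,-557,0],[0,0,3.1],40],[[-551,-557,0],[0,0,3.1],40],[[-551,-557,0],[0,0,3.1],40]]' 30
python3 - <<'E'
from h import *
s=telemetry.state();print(delta(s,[.541,-.125,.2225]),s["qpos"].round(2) if hasattr(s["qpos"],"round") else s["qpos"])
E
```

```text
clock: 2.3
tcp_pos: [0.4651, 0.0402, 0.2229]
tool_rot: [0.0, 0.381, 0.925, 0.0]
ft_force: [1.8, 0.0, 0.1]
width: 0.461
gripper_force: 0.0
[-170.3  -63.7    0.5] [-0.15  0.31  1.82  0.    1.01 -0.94]
```

```bash
python3 -m handwheel '[[[-170,-64,0],[0,0,0],40],[[-170,-64,0],[0,0,0],40],[[-170,-64,0],[0,0,0],40],[[-170,-64,0],[0,0,0],40],[[-170,-64,0],[0,0,0],40],[[-170,-64,0],[0,0,0],40]]'
python3 - <<'E'
from h import *
s,d=wrist();print(s["tcp_pos"],s["qpos"])
cv2.imwrite("pics/w1.png",cv2.cvtColor(d["frame"],4))
for q,z in(("dial_grip",.109),("dial_pointer",.09),("green_mark",.078)):
    for r in eyes.place_of("wrist",q)[:2]:print(q,np.round(r["centre"]),round(r["confidence"],2),wray(s,d,r["centre"],z).round(4))
np.save("w1.npy",dict(s=s,d=d),allow_pickle=True)
E
```

```text
clock: 2.9
tcp_pos: [0.5396, -0.1233, 0.2222]
tool_rot: [-0.001, 0.382, 0.924, 0.0]
ft_force: [-1.0, 0.4, -0.2]
width: 0.462
gripper_force: 0.0
[ 0.53964146 -0.12331538  0.22222132] [-4.26769492e-01  4.32228684e-01  1.61300511e+00  4.41524376e-04
  1.09746558e+00 -1.21442259e+00]
dial_grip [275. 210.] 0.55 [ 0.5408 -0.1292  0.109 ]
dial_pointer [278. 166.] 0.55 [ 0.5169 -0.1013  0.09  ]
green_mark [316. 196.] 0.43 [ 0.5644 -0.0978  0.078 ]
```

View pics/w1.png

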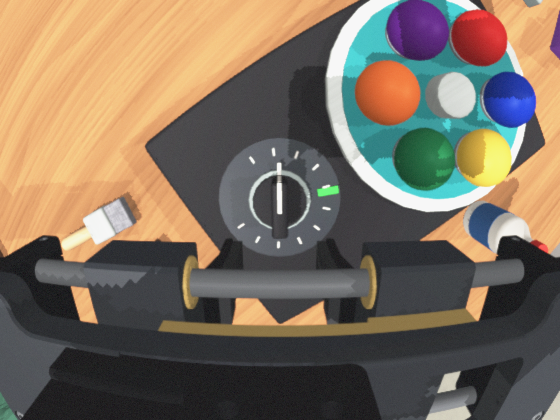

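The wrist view shows the dial ring at about (279,199), the pointer tip at (280,165) and the green mark at about (328,190).

```bash
cat > ang.py <<'E'
from h import *
def green(d,c=(279,199),rad=75):
    f=d["frame"].astype(int);g=(f[...,1]>140)&(f[...,1]-f[...,0]>70)&(f[...,1]-f[...,2]>70)
    yy,xx=np.mgrid[:420,:560];g&=np.hypot(xx-c[0],yy-c[1])<rad
    return xx[g].mean(),yy[g].mean(),g.sum()
E
python3 - <<'E'
from ang import *
a=np.load("w1.npy",allow_pickle=True).item();s,d=a["s"],a["d"]
g=green(d);print(g)
c=wray(s,d,(279,197),.077);c2=wray(s,d,(279.5,199.5),.089);t=wray(s,d,(280,165),.079);t2=wray(s,d,(280,165),.09);m=wray(s,d,g[:2],.077)
print(c,c2,t,t2,m)
for cc in(c,c2):
  for tt in(t,t2):
    A=lambda p:np.degrees(np.arctan2(*(p-cc)[[1,0]]));print(A(tt),A(m),A(tt)-A(m),np.linalg.norm((tt-cc)[:2]),np.linalg.norm((m-cc)[:2]))
y=rot(s).as_matrix()[:,1];print("tool y ang",np.degrees(np.arctan2(y[1],y[0])))
E
```

```text
(np.float64(327.7950310559006), np.float64(190.75155279503105), np.int64(161))
[ 0.54009481 -0.12368332  0.077     ] [ 0.54015334 -0.12307333  0.089     ] [ 0.51848798 -0.10077353  0.079     ] [ 0.51745462 -0.09978101  0.09      ] [ 0.56911298 -0.085672    0.077     ]
133.32348074369727 52.64157385223482 80.68190689146246 0.03149148118425137 0.047821701735594364
133.4466488623986 52.64157385223482 80.80507501016379 0.032922615749218384 0.047821701735594364
134.17325024321988 52.24958623473452 81.92366400848536 0.031091298778089544 0.047302437121922725
134.2605275022469 52.24958623473452 82.01094126751238 0.03252328723632552 0.047302437121922725
tool y ang 45.11765434633837
```

```bash
python3 -m handwheel '[[[-0.5,0,40],[0,0,0],40],[[-0.5,0,80],[0,0,0],40],[[-0.5,0,110],[0,0,0],40],[[-0.5,0,127],[0,0,0],40],[[-0.5,0,127],[0,0,0],40],[[-0.5,0,127],[0,0,0],5],[[-0.5,0,127],[0,0,0],5],[[-0.5,0,127],[0,0,0],5],[[-0.5,0,127],[0,0,0],5],[[-0.5,0,127],[0,0,0],5],[[-0.5,0,127],[0,0,0],5]]' 25
```

```text
clock: 4.2
tcp_pos: [0.5404, -0.1239, 0.0966]
tool_rot: [0.001, 0.381, 0.925, -0.0]
ft_force: [-0.9, -1.4, 6.4]
width: 0.161
gripper_force: 25.0
```

Gripped at 14 mm. Next I'll turn it 81° clockwise.

```bash
python3 -m handwheel '[[[0,0,-2],[0,0,0.7],5],[[0,0,-2],[0,0,1.7],5],[[0,0,-2],[0,0,2.7],5],[[0,0,-2],[0,0,3.7],5],[[0,0,-2],[0,0,4.7],5],[[0,0,-2],[0,0,5.7],5],[[0,0,-2],[0,0,6.7],5],[[0,0,-2],[0,0,7.7],5],[[0,0,-2],[0,0,8.7],5],[[0,0,-2],[0,0,9.6],5],[[0,0,-2],[0,0,10.1],5],[[0,0,-2],[0,0,10.1],5]]'
python3 - <<'E'
from h import *
s,d=wrist();y=rot(s).as_matrix()[:,1];print("tool y ang",np.degrees(np.arctan2(y[1],y[0])),s["ft_force"])
E
python3 -m handwheel '[[[0,0,0],[0,0,0],40],[[0,0,0],[0,0,0],40],[[0,0,0],[0,0,0],40],[[0,0,-40],[0,0,0],40],[[0,0,-80],[0,0,0],40],[[0,0,-120],[0,0,0],40],[[0,0,-125],[0,0,0],40],[[0,0,-125],[0,0,0],40]]'
python3 - <<'E'
from ang import *
s,d=wrist();print(s["tcp_pos"])
np.save("w2.npy",dict(s=s,d=d),allow_pickle=True)
cv2.imwrite("pics/w2.png",cv2.resize(cv2.cvtColor(d["frame"],4)[120:270,180:380],None,fx=4,fy=4,interpolation=2))
for q,z in(("dial_pointer",.09),("green_mark",.078)):
    for r in eyes.place_of("wrist",q)[:2]:print(q,np.round(r["centre"]),round(r["confidence"],2),wray(s,d,r["centre"],z).round(4))
E
```

```text
clock: 5.4
tcp_pos: [0.5427, -0.1237, 0.0968]
tool_rot: [0.001, 0.89, 0.456, 0.002]
ft_force: [5.4, -0.5, -9.4]
width: 0.156
gripper_force: 25.0
tool y ang -35.71710689628756 [ 5.39548602 -0.49172411 -9.44916542]
clock: 6.25
tcp_pos: [0.5407, -0.1234, 0.2242]
tool_rot: [0.001, 0.889, 0.457, 0.001]
ft_force: [0.1, -0.8, -0.7]
width: 0.459
gripper_force: 0.0
[ 0.54073099 -0.12344836  0.22420321]
dial_pointer [279. 161.] 0.66 [ 0.5628 -0.0947  0.09  ]
green_mark [279. 160.] 0.6 [ 0.5622 -0.0942  0.078 ]
```

View pics/w2.png

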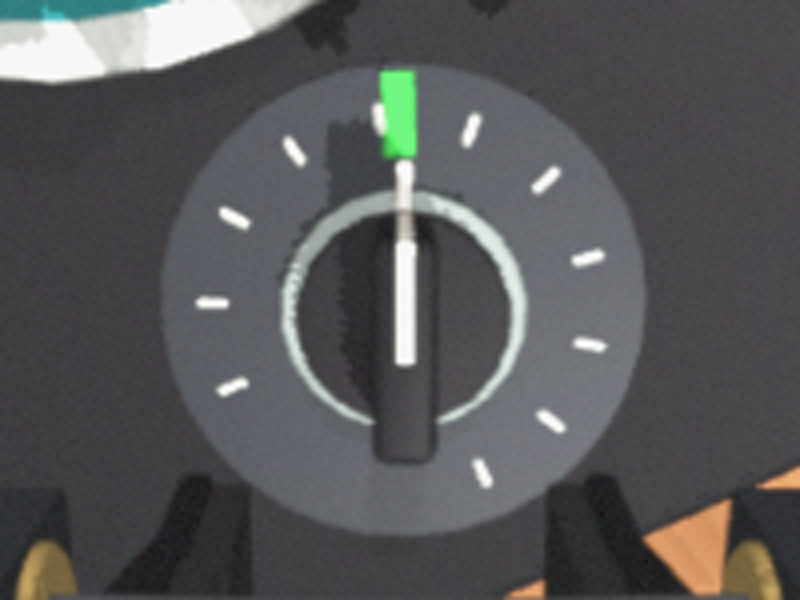

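The dial is set: the pointer (404,165 in the crop) lies on the line of the green mark, with the strip centred near (400,115). That's about 1.5° off on a mark ±5° wide. Now I'll move to the paddle with the fingers shut and look from above.

```bash
python3 -m handwheel '[[[354,-356,0],[0,0,-4.5],0],[[354,-356,0],[0,0,-4.5],0],[[354,-356,0],[0,0,-4.5],0],[[354,-356,0],[0,0,-4.5],0],[[354,-356,0],[0,0,-4.5],0],[[354,-356,0],[0,0,-4.5],0],[[354,-356,0],[0,0,-4.5],0],[[354,-356,0],[0,0,-4.5],0],[[354,-356,0],[0,0,-4.5],0],[[354,-356,0],[0,0,-4.5],0],[[354,-356,0],[0,0,-4.5],0],[[354,-356,0],[0,0,-4.5],0]]'; python3 -m handwheel '[[[0,0,0],[0,0,0],0],[[0,0,0],[0,0,0],0]]'
python3 - <<'E'
from ang import *
s,d=wrist();print(s["tcp_pos"])
np.save("w3.npy",dict(s=s,d=d),allow_pickle=True)
cv2.imwrite("pics/w3.png",cv2.cvtColor(d["frame"],4))
for q,z in(("paddle_pad",.107),("paddle_hinge",.075)):
    for r in eyes.place_of("wrist",q)[:3]:print(q,np.round(r["centre"]),round(r["confidence"],2),wray(s,d,r["centre"],z).round(4))
print(rot(s).as_matrix().round(3).tolist(),s["qpos"])
E
```

```text
clock: 7.6
tcp_pos: [0.4551, 0.3723, 0.2205]
tool_rot: [-0.0, 0.703, 0.711, -0.002]
ft_force: [-0.2, 0.4, 0.8]
width: 0.007
gripper_force: 0.0
clock: 7.8
tcp_pos: [0.4569, 0.3701, 0.2219]
tool_rot: [-0.0, 0.705, 0.709, -0.001]
ft_force: [0.6, 0.5, -0.1]
width: 0.007
gripper_force: 0.0
[0.45688569 0.37005639 0.22187373]
paddle_pad [286. 208.] 0.71 [0.4628 0.3668 0.107 ]
paddle_pad [334.  10.] 0.64 [0.5039 0.5423 0.107 ]
paddle_pad [518. 198.] 0.57 [0.7128 0.3795 0.107 ]
paddle_hinge [407.  34.] 0.84 [0.5829 0.5364 0.075 ]
paddle_hinge [400. 195.] 0.75 [0.5804 0.3724 0.075 ]
[[-0.005, 1.0, -0.001], [1.0, 0.005, -0.001], [-0.001, -0.001, -1.0]] [ 4.91036845e-01  4.78949016e-01  1.52737683e+00 -3.89382937e-04
  1.13714931e+00  4.86025053e-01]
```

View pics/w3.png

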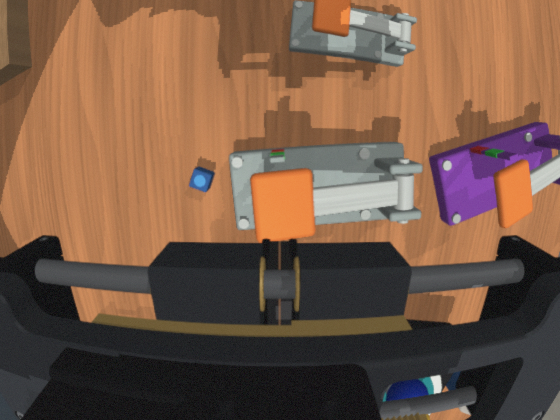

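The large grey paddle's pad is at (282,205), right under the fingers, at about (0.458, 0.369). I'll descend on it.

```bash
python3 -m handwheel '[[[0,0,40],[0,0,0],0],[[0,0,80],[0,0,0],0],[[0,0,100],[0,0,0],0],[[0,0,110],[0,0,0],0],[[0,0,115],[0,0,0],0],[[0,0,119],[0,0,0],0],[[0,0,123],[0,0,0],0],[[0,0,127],[0,0,0],0],[[0,0,131],[0,0,0],0],[[0,0,135],[0,0,0],0],[[0,0,138],[0,0,0],0],[[0,0,138],[0,0,0],0]]'; python3 -m handwheel '[[[0,0,0],[0,0,0],0],[[0,0,0],[0,0,0],0]]'
```

```text
clock: 9.15
tcp_pos: [0.4561, 0.372, 0.0841]
tool_rot: [-0.0, 0.705, 0.71, -0.0]
ft_force: [-3.9, 0.0, 4.5]
width: 0.008
gripper_force: 2.6
clock: 9.35
tcp_pos: [0.4563, 0.3719, 0.0846]
tool_rot: [-0.0, 0.705, 0.71, -0.0]
ft_force: [-2.9, 0.2, 4.4]
width: 0.006
gripper_force: 2.6
```

```bash
python3 -m handwheel '[[[0,0,1],[0,0,0],0],[[0,0,2.5],[0,0,0],0],[[0,0,2.5],[0,0,0],0],[[0,0,2.5],[0,0,0],0]]'
python3 - <<'E'
from h import *
s,d=wrist();t=eyes.read_camera("side");u=eyes.read_camera("top")
c=lambda f,a,b:cv2.resize(cv2.cvtColor(f,4)[a:a+75,b:b+100],(400,300),interpolation=2)
cv2.imwrite("pics/p1.png",np.vstack([np.hstack([c(d["frame"],140,225),c(t["frame"],160,165)]),np.hstack([c(u["frame"],190,130),c(u["frame"],175,310)])]))
E
```

```text
clock: 9.75
tcp_pos: [0.4563, 0.372, 0.0821]
tool_rot: [-0.0, 0.705, 0.71, -0.0]
ft_force: [-3.1, 0.6, 5.5]
width: 0.008
gripper_force: 2.8
```

View pics/p1.png

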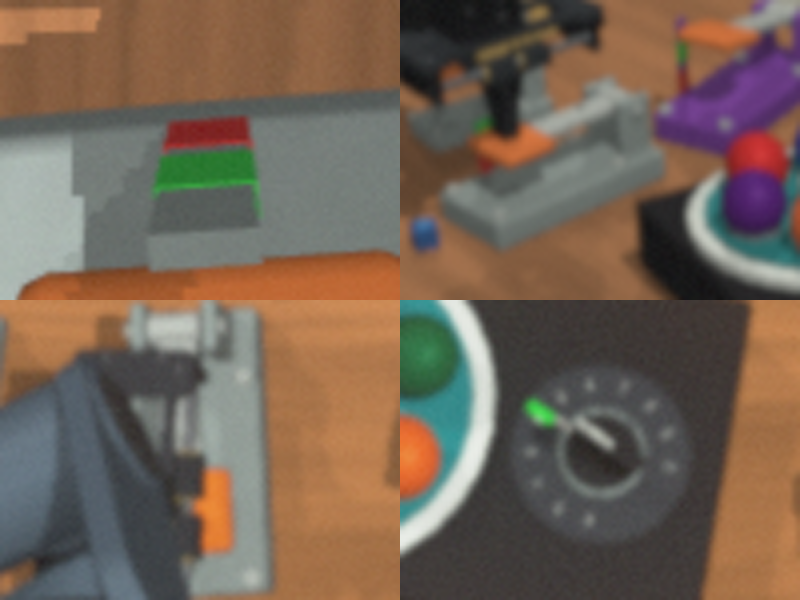

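The crops show the pad held level by the fingers (z 82.1 mm, 5.5 N), as a half-way press should be. The dial pointer is still on the green mark and the chalk cube hasn't moved. I'm handing the job in.

```bash
python3 -c "
from workcell import ctrl
print(ctrl.job_done())"
```

```text
the job is handed in; nothing more can be done
None
```

I set the dial on the green mark and handed the job in with the fingers holding the paddle level, half way down (82 mm, 5.5 N); the verdict was not shown.

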